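Load a bone cast into the dryer and start the air

ROBOT

A 6-joint arm with a two-finger parallel gripper is mounted at the origin on the work surface. World frame = base frame: x ahead of the robot, y to its left, z up, the work surface at z = 0. Lengths are in m, angles in degrees, forces in N, time in s.
With the tool pointing down it reaches from about 0.4 to 0.825 m from the base axis. Payload 7 kg.
Tool frame: the origin (TCP) lies midway between the tips of the shut fingers; the grasp point (between the pads) lies 19 mm behind it; z points along the fingers, y is the direction in which the jaws open and shut (so a half turn about z gives the same grasp; the last joint's range is limited). The gripper opens to 88 mm and grips with 3 to 60 N. Pads are 19 mm wide; open, the fingers measure 130 mm over their backs; the gripper's body (78 mm by 193 mm) begins 47 mm behind the grasp point.
Start: joints at [93.111, 20.546, 0.682, 0, -70.136, -16.507], TCP at [0.156, 0.657, 0.227] pointing down, gripper open.
Joint ranges: [-176.03, 176.03], [-82.01, 121.73], [-58.28, 71.71], [-173.87, 95.51], [-174.79, -0.11], [-173.66, 173.66]. Speed limits (degrees/s): [136.94, 136.94, 172.46, 180, 180, 180].

INTERFACE

Orientations are given as a 3x3 rotation matrix whose columns are the frame's x, y, z axes.
In Python, from rig import robot gives the robot as it stands. Calls block until the motion is done:
- robot.goto(position, orientation): joint-space move of the TCP to a pose.
- robot.servo_line(position, ori=None, speed=0.15): straight line of the TCP; ori=None keeps the orientation; speed is the mean speed in m/s.
- robot.movej(angles): joint-space move.
- robot.move_gripper(opening): opening from 0.0 (shut) to 1.0 (fully open); the grip force is fixed at half the most; returns when the fingers have stopped.
- robot.dwell(seconds).
- robot.ik(position, orientation): joint angles nearest the present ones, or None.
- robot.grab_frame(name): name is "scene" or "top" or "wrist"; returns (picture, depth): 384x512x3 uint8, red, green, blue; 384x512 float32, m along the optical axis (not along the pixel's ray), 0 where there is no reading.
- robot.camera_info(name): a dict with "vfov" (degrees; the focal length in pixels is half the picture's height over the tangent of half this angle, whatever the lens; pixels are square), "cx", "cy" (the principal point, pixels), "view" (4x4, takes a point from world to camera coordinates); the wrist camera has in their place "T_tool_cam" (4x4, takes a point from camera to tool coordinates, whose origin is the TCP and whose axes are the flange's). Camera axes: x right, y down, z forward; pixel columns grow to the right and rows downward; lengths in m; the calibration is good to about 2 mm. The wrist camera is an equidistant fisheye: a pixel r from the principal point sees the ray r / f radians off the axis. A picture is of the moment at which its call begins: read the wrist's pose just before it. camera_info takes no time and is no camera call.
A pose or a line that the arm cannot do raises robot.Unreachable and nothing moves.
- robot.job_done(): hands the job in, once; it reports no verdict.
Readings, each from a call of its own:
- robot.read_t(): time.
- robot.read_qpos(): joint angles.
- robot.read_qvel(): joint speeds.
- robot.read_effort(): joint torques, N m.
- robot.read_position(): TCP position.
- robot.read_tcp_rot(): TCP orientation.
- robot.read_force(): force on the tool from outside, world axes, zero at the start.
- robot.read_ft_torque(): the same for the moment, N m.
- robot.read_grip_width(): opening from 0.0 (shut) to 1.0 (fully open).
Only numpy, scipy, OpenCV 4.12 (cv2) and the standard library are available. Lean on these libraries where they do the work, as an engineer would, in place of code of your own. Each camera call takes 0.05 s, during which the arm holds its last target.

TASK

Take the wooden push stick from its tray and with it, not with the gripper, push the bone cast along the channel until it is fully home against the end stop, then put the stick back in the tray. Then switch on the two air toggles, the ones with flat paddles, by tipping them fully over towards the robot; keep the ball-ended heater toggles off and leave everything else on the bench alone.

Things in the scene. Friction and masses are not known exactly. Their poses are not given: they have to be found in the camera images.
- station: Drying station, fixed. Origin on the table under the middle of the toggle row; x points across the row away from the robot, y along the row, z up. Plywood base 20 thick: x -100 to 65, y -150 to 150 (mm, as everywhere below). Toggles along y at x 0; on the robot's side of them a straight open-topped channel along y centred on x -62.
- stop_face (a point): Middle of the channel's end stop, at floor height: station x -62, y -100, z 20; axes as the station's. The channel runs from here towards +y: inside width 42, floor z 20, walls 6 thick, tops at z 50, straight to y 100, then a flared mouth to y 132 (about 50 wide inside). Nothing stands higher than the base beyond y 132.
- duct_edge (a point): Middle of the lower far edge of the steel air duct that overhangs the toggles: station x -8, y 0, z 155. Duct: x -50 to -8, y -115 to 115, z 155 to 200, on posts 14 square at y 105 to 119 and -105 to -119, x -34 to -20. Nozzles slant to x -67, above z 145. An upright gripper strikes the duct; tilted fingers reach the toggles from the far side, pointing down and back towards the robot.
- cast_mid (a point): Middle of the brown bone cast, a loose rigid long-bone shape 140 long, 36 wide at its two-knuckled ends, 22 high, shaft 17 thick, 0.12 kg; this point is half-way along and half-way up (11 above the channel floor), x axis along the bone. It lies lengthwise in the channel, its rear end near the mouth. Fully home (front end against the stop) this point is at y -30 of the station.
- tray: Shallow open wooden tray, fixed: 250 (its x) by 120 (its y) by 16 high, walls and floor 5 thick; origin under its centre on the table.
- stick_grip (a point): Centre of the grip of the loose wooden push stick (0.15 kg): x points to the pushing end, z up. The stick is a straight bar 26 wide, 16 high, from 60 behind this point to 140 ahead of it (flat pushing face), with a flat upright grip block on top: 40 long (x), 20 wide (y), 46 high, top 62 above the stick's underside. This point is 40 above the underside. It stands on its underside in the tray, grip up. The balance point is about 20 ahead of the grip.
- paddle1_pivot (a point): Hinge point of air toggle 1 (paddle): 50 above the table, 4 above its fixed grey box (50 by 39), axes as the station's. Handle: flat rectangular black paddle 20 wide (along the row), 6 thick, 36 tall, 56 from hinge to end. The five toggles stand 42 apart in the row, in any order.
- paddle1 (a joint): Angle of air toggle 1 (paddle), rad: 0 = leaning 0.4 rad away from the robot (off), 0.4 = upright, 0.8 = leaning 0.4 rad towards the robot (on, hard stop). Stays where left; about 2 N at the handle moves it.
- paddle2_pivot (a point): Hinge point of air toggle 2 (paddle): 50 above the table, 4 above its fixed grey box (50 by 39), axes as the station's. Handle: flat rectangular black paddle 20 wide (along the row), 6 thick, 36 tall, 56 from hinge to end. The five toggles stand 42 apart in the row, in any order.
- paddle2 (a joint): Angle of air toggle 2 (paddle), rad: 0 = leaning 0.4 rad away from the robot (off), 0.4 = upright, 0.8 = leaning 0.4 rad towards the robot (on, hard stop). Stays where left; about 2 N at the handle moves it.
- ball1_pivot (a point): Hinge point of heater toggle 1 (ball): 50 above the table, 4 above its fixed grey box (50 by 39), axes as the station's. Handle: black round ball 20 across on a thin steel stem 6 thick, 56 from hinge to end. The five toggles stand 42 apart in the row, in any order.
- ball1 (a joint): Angle of heater toggle 1 (ball), rad: 0 = leaning 0.4 rad away from the robot (off), 0.4 = upright, 0.8 = leaning 0.4 rad towards the robot (on, hard stop). Stays where left; about 2 N at the handle moves it.
- ball2_pivot (a point): Hinge point of heater toggle 2 (ball): 50 above the table, 4 above its fixed grey box (50 by 39), axes as the station's. Handle: black round ball 20 across on a thin steel stem 6 thick, 56 from hinge to end. The five toggles stand 42 apart in the row, in any order.
- ball2 (a joint): Angle of heater toggle 2 (ball), rad: 0 = leaning 0.4 rad away from the robot (off), 0.4 = upright, 0.8 = leaning 0.4 rad towards the robot (on, hard stop). Stays where left; about 2 N at the handle moves it.
- ball3_pivot (a point): Hinge point of heater toggle 3 (ball): 50 above the table, 4 above its fixed grey box (50 by 39), axes as the station's. Handle: black round ball 20 across on a thin steel stem 6 thick, 56 from hinge to end. The five toggles stand 42 apart in the row, in any order.
- ball3 (a joint): Angle of heater toggle 3 (ball), rad: 0 = leaning 0.4 rad away from the robot (off), 0.4 = upright, 0.8 = leaning 0.4 rad towards the robot (on, hard stop). Stays where left; about 2 N at the handle moves it.
- vertebra1: Bystander, loose: large vertebra cast about 85 across, 39 high; to be left where it is.
- vertebra2: Bystander, loose: middle vertebra cast, 35 high; to be left where it is.
- vertebra3: Bystander, loose: small vertebra cast, 27 high; to be left where it is.
- brush: Bystander, loose: brush 190 long; to be left where it is.
- jar: Bystander, loose: white jar 60 across, 75 high; to be left where it is.
- mug: Bystander, loose: white mug 76 across, 85 high; to be left where it is.
- pick: Bystander, loose: spatula 180 long; to be left where it is.
There are look-alikes about, which are no part of the job. What is shaped like the part that bears stick_grip but green is not meant.

How it is judged:
By the outcome, as a careful person would: the job done as asked, in the order asked, and still so for the second after the job is handed in, with the robot touching nothing.
It also fails if it takes over 64 s, if anything falls off the work surface, if the arm or the gripper's body presses on something with over 40 N, if the wrist force passes 120 N, or if a joint passes its speed limit or range.

## Working session

There is one attempt and no reset: what is moved stays moved. The work goes in short steps, each a Python script; the robot and the scene stay as the last script left them, time stands still between calls to the robot, and variables do not carry over. Pictures are saved under pics/ and viewed, and the job is handed in when it is done.

```bash
mkdir -p pics; ls
python3 - <<'E'
from rig import robot
import cv2,numpy as np
for n in ["scene","top","wrist"]:
    p,d=robot.grab_frame(n)
    cv2.imwrite(f"pics/{n}0.png",cv2.resize(p[:,:,::-1],(800,600),interpolation=cv2.INTER_CUBIC))
    np.savez(f"{n}0.npz",p=p,d=d)
    print(n,robot.camera_info(n))
print(robot.read_t())
E
```

```text
pics
scene {'vfov': 54.6840166031486, 'cx': 256.59086578151255, 'cy': 188.92214967346635, 'view': array([[-0.50268502,  0.86445439, -0.00513538,  0.22327617],
       [ 0.68992513,  0.39760176, -0.60491004, -0.25834126],
       [-0.5208753 , -0.30762224, -0.79627726,  1.35013994],
       [ 0.        ,  0.        ,  0.        ,  1.        ]])}
top {'vfov': 52.723268753084845, 'cx': 265.6619784220047, 'cy': 191.5243252764043, 'view': array([[ 2.70900221e-02, -9.99626007e-01,  3.73854958e-03,
        -1.47061400e-02],
       [-9.88177758e-01, -2.73439601e-02, -1.50854320e-01,
         4.81136435e-01],
       [ 1.50900128e-01,  3.92295312e-04, -9.88548935e-01,
         1.34027101e+00],
       [ 0.00000000e+00,  0.00000000e+00,  0.00000000e+00,
         1.00000000e+00]])}
wrist {'vfov': 65.70646984690485, 'cx': 259.3254576374539, 'cy': 198.76261327618357, 'T_tool_cam': array([[ 8.99342001e-04, -9.58340602e-01, -2.85626471e-01,
         7.77507366e-02],
       [ 9.99999008e-01,  5.52159909e-04,  1.29604181e-03,
         2.83911614e-04],
       [-1.08433800e-03, -2.85627353e-01,  9.58340148e-01,
        -1.59124733e-01],
       [ 0.00000000e+00,  0.00000000e+00,  0.00000000e+00,
         1.00000000e+00]])}
0.15
```

View pics/scene0.png

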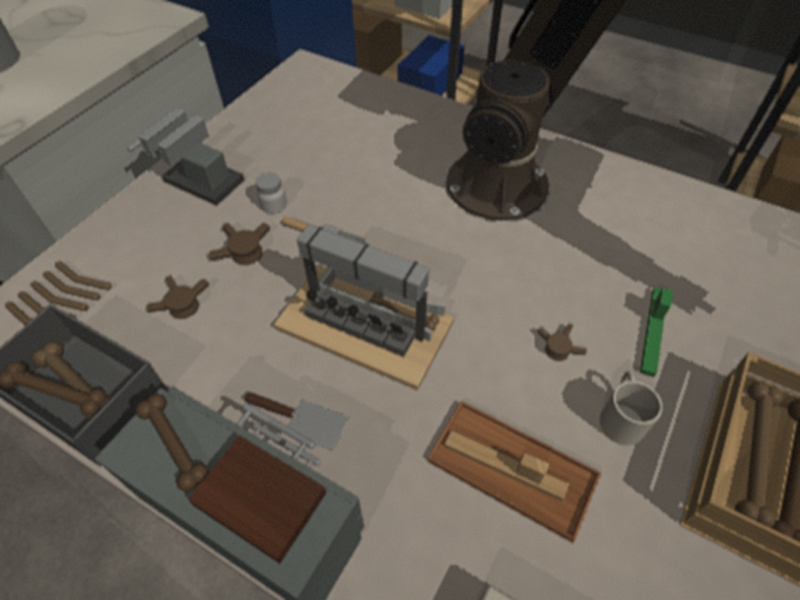

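View pics/top0.png

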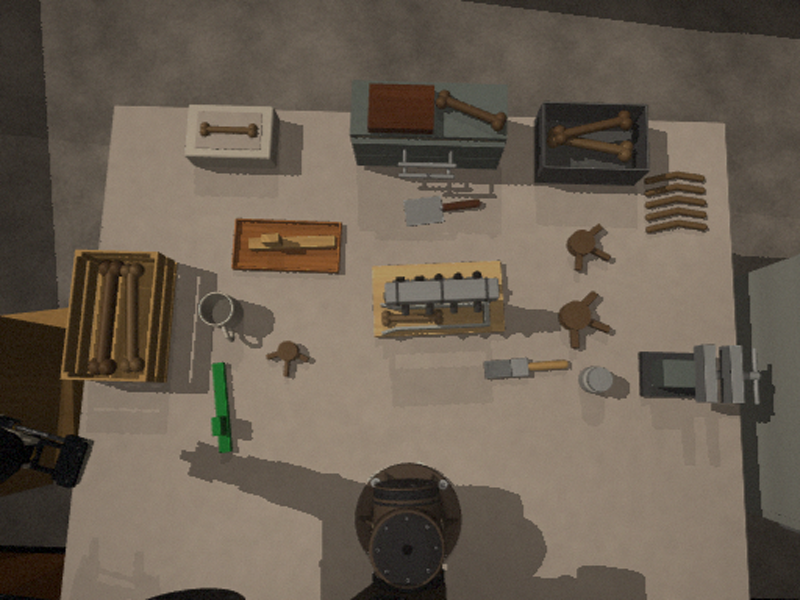

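View pics/wrist0.png

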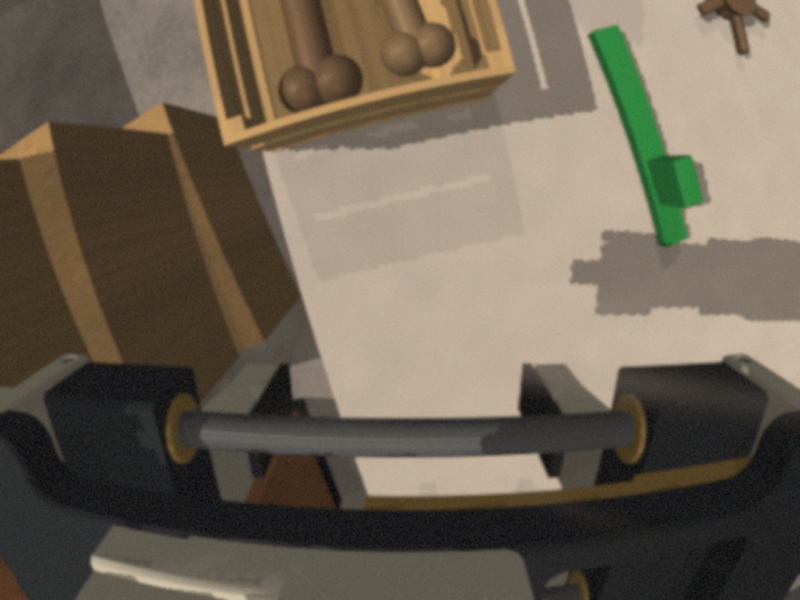

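The top view (800x600 px) shows the wooden stick in the red-brown tray at about (290,242), with its grip at (268,240) and the long end pointing right (-y). The green look-alike is at (220,410) and isn't meant. The station is at (438,300), with its channel on the robot's side and the cast at (412,318), mouth to the left. Next I'll get coarse positions.

```bash
cat > h.py <<'E'
import numpy as np, cv2
from rig import robot
def focal(ci): return 192/np.tan(np.radians(ci['vfov']/2))
def rays(n,uv,T=None):
    "returns origin, dirs(world) ; dirs scaled to camera z=1 (pinhole) or unit (fisheye). T: tool pose 4x4 for wrist"
    ci=robot.camera_info(n); f=focal(ci); uv=np.atleast_2d(np.asarray(uv,float))
    x=(uv[:,0]-ci['cx'])/f; y=(uv[:,1]-ci['cy'])/f
    if n=='wrist':
        r=np.hypot(x,y)+1e-12; s=np.sin(r)/r
        d=np.stack([x*s,y*s,np.cos(r)],1); M=T@ci['T_tool_cam']
    else:
        d=np.stack([x,y,np.ones_like(x)],1); M=np.linalg.inv(ci['view'])
    return M[:3,3], d@M[:3,:3].T
def onplane(n,uv,z,T=None):
    o,d=rays(n,uv,T); t=(z-o[2])/d[:,2]; return o+d*t[:,None]
def project(n,P,T=None):
    ci=robot.camera_info(n); f=focal(ci); P=np.atleast_2d(P)
    V=np.linalg.inv(T@ci['T_tool_cam']) if n=='wrist' else ci['view']
    c=P@V[:3,:3].T+V[:3,3]
    if n=='wrist':
        rr=np.hypot(c[:,0],c[:,1]); th=np.arctan2(rr,c[:,2]); k=th/(rr+1e-12)
        return np.stack([ci['cx']+f*k*c[:,0],ci['cy']+f*k*c[:,1]],1)
    return np.stack([ci['cx']+f*c[:,0]/c[:,2],ci['cy']+f*c[:,1]/c[:,2]],1)
def tool():
    T=np.eye(4);T[:3,:3]=robot.read_tcp_rot();T[:3,3]=robot.read_position();return T
def snap(n,name,crop=None,k=None):
    T=tool() if n=='wrist' else np.eye(4)
    p,d=robot.grab_frame(n); np.savez(name+'.npz',p=p,d=d,T=T)
    show(p,name,crop); return p,d,T
def show(p,name,crop=None):
    if crop: a,b,c,e=crop; p=p[b:e,a:c]
    k=min(800/p.shape[1],600/p.shape[0])
    cv2.imwrite(f'pics/{name}.png',cv2.resize(p[:,:,::-1],None,fx=k,fy=k,interpolation=cv2.INTER_CUBIC))
E
python3 - <<'E'
from h import *
s=.64
P=lambda u,v,z: onplane('top',[[u*s,v*s]],z)[0].round(3)
print('base corners',P(373,265,.02),P(503,262,.02),P(505,334,.02),P(374,337,.02))
print('tray',P(235,219,.016),P(341,221,.016),P(340,273,.016),P(233,270,.016))
print('grip',P(271,240,.067),'stick ends',P(249,243,.021),P(336,243,.021))
z=np.load('top0.npz')
show(z['p'],'topcrop',(140,130,340,240))
print(robot.read_tcp_rot().round(3))
E
```

```text
base corners [0.562 0.098 0.02 ] [ 0.577 -0.203  0.02 ] [ 0.409 -0.209  0.02 ] [0.394 0.09  0.02 ]
tray [0.664 0.427 0.016] [0.666 0.178 0.016] [0.541 0.175 0.016] [0.542 0.423 0.016]
grip [0.603 0.327 0.067] stick ends [0.606 0.389 0.021] [0.611 0.186 0.021]
[[ 0.973 -0.232 -0.   ]
 [-0.232 -0.973 -0.001]
 [ 0.     0.001 -1.   ]]
```

View pics/topcrop.png

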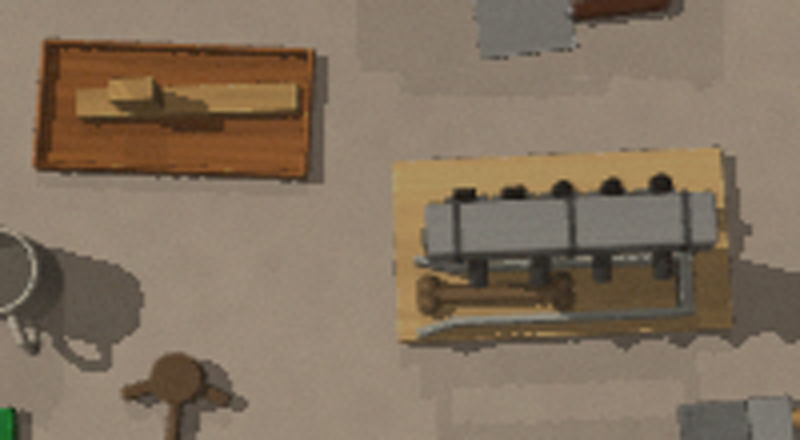

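Run:
```python
from h import *
R=np.array([[1,0,0],[0,-1,0],[0,0,-1.]])
a=np.radians(55)
Rt=np.array([[-np.cos(a),0,-np.sin(a)],[0,0,0],[np.sin(a),0,-np.cos(a)]]);Rt[:,1]=np.cross(Rt[:,2],Rt[:,0])
for p,r in [((.48,.30,.28),R),((.62,-.05,.30),Rt),((.495,0.0,.085),Rt),((.56,0,.15),Rt)]:
    q=robot.ik(p,r); print(p,None if q is None else np.round(q,1))
# stick grasp options
for s in (1,-1):
    Rg=np.array([[0,s,0],[s,0,0],[0,0,-1.]]).T
    for p in [(.603,.327,.026),(.43,.125,.046),(.43,.25,.05)]:
        q=robot.ik(p,Rg); print(s,p,None if q is None else np.round(q,1))
robot.goto((.50,.30,.26),R); snap('wrist','w1'); print(robot.read_t())
```

```text
(0.48, 0.3, 0.28) [ 51.8   8.5  -8.5   0.  -73.   38.2]
(0.62, -0.05, 0.3) [   8.6   48.9   43.7  -10.8 -139.  -103.1]
(0.495, 0.0, 0.085) [  13.5   46.5    9.3  -11.5 -106.7 -101.2]
(0.56, 0, 0.15) [  12.5   48.    22.5  -11.6 -118.4 -102.8]
1 (0.603, 0.327, 0.026) [ 44.7  31.3 -10.4   0.  -48.3 135.3]
1 (0.43, 0.125, 0.046) [ 41.6  11.3 -40.5   0.  -38.1 138.4]
1 (0.43, 0.25, 0.05) [ 52.9  15.1 -34.2   0.  -40.7 127.1]
-1 (0.603, 0.327, 0.026) [ 44.7  31.3 -10.4   0.  -48.3 -44.7]
-1 (0.43, 0.125, 0.046) [ 41.6  11.3 -40.5   0.  -38.1 -41.6]
-1 (0.43, 0.25, 0.05) [ 52.9  15.1 -34.2   0.  -40.7 -52.9]
2.0083
```

View pics/w1.png

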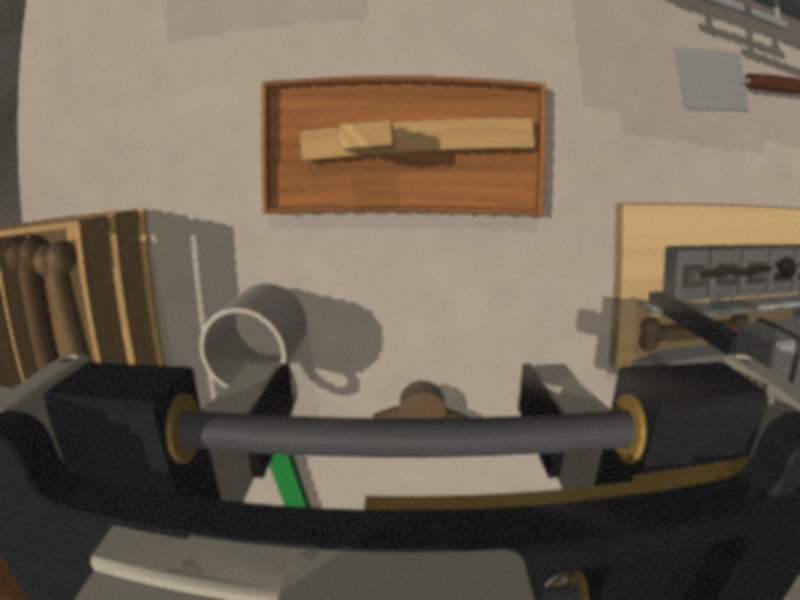

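The wrist view (800x600 px) shows the tray centred near (404,148) and the wooden stick spanning (302,145) to (534,133). Its grip block is at (366,136), nearer the left end, so the stick's pushing end points right. I'll segment the stick now.

Run:
```python
from h import *
z=np.load('w1.npz');p,d,T=z['p'],z['d'],z['T']
h=cv2.cvtColor(p,cv2.COLOR_RGB2HSV)
for u,v in [(366,130),(366,145),(480,133),(310,140),(420,80+30),(450,180),(430,158)]:
    x,y=int(u*.64),int(v*.64); print((u,v),h[y,x],p[y,x],d[y,x].round(4))
show(p,'w1c',(155,40,365,145))
```

```text
(366, 130) [ 17 123 170] [170 134  88] 0.3255
(366, 145) [ 17 122 177] [177 139  92] 0.329
(480, 133) [ 17 127 167] [167 131  84] 0.3695
(310, 140) [ 17 124 167] [167 131  86] 0.3708
(420, 110) [ 13 158 144] [144  93  55] 0.3794
(450, 180) [ 13 156 147] [147  95  57] 0.3973
(430, 158) [ 13 163  83] [83 53 30] 0.3906
```

View pics/w1c.png

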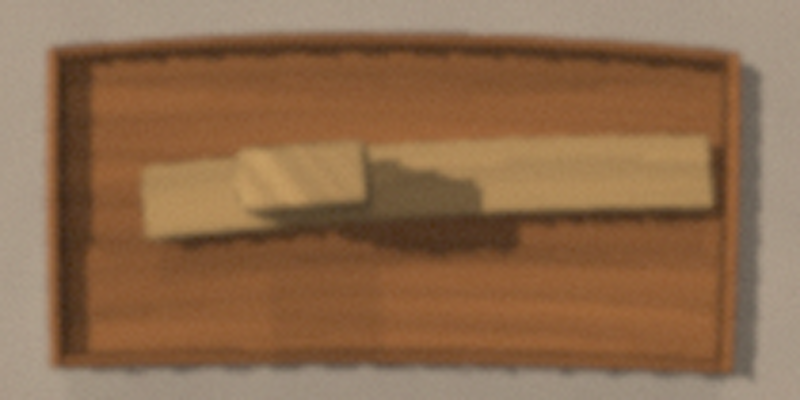

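```bash
cat >> h.py <<'E'
def cloud(p,d,T,n='wrist'):
    hh,ww=d.shape; uv=np.stack(np.meshgrid(np.arange(ww),np.arange(hh)),-1).reshape(-1,2)
    o,D=rays(n,uv,T); ci=robot.camera_info(n)
    M=T@ci['T_tool_cam'] if n=='wrist' else np.linalg.inv(ci['view'])
    c=D@M[:3,2]; W=o+D*(d.reshape(-1)/c)[:,None]
    W[d.reshape(-1)==0]=np.nan
    return W.reshape(hh,ww,3)
E
python3 - <<'E'
from h import *
z=np.load('w1.npz');p,d,T=z['p'],z['d'],z['T']
h=cv2.cvtColor(p,cv2.COLOR_RGB2HSV).astype(int); W=cloud(p,d,T)
roi=np.zeros(d.shape,bool); roi[55:125,175:360]=1
wood=roi&(h[...,0]>=16)&(h[...,1]<150)
cc,lab,st,_=cv2.connectedComponentsWithStats(wood.astype(np.uint8)); 
wood=lab==1+np.argmax(st[1:,4])
zz=W[...,2]
print('table z',np.nanmedian(zz[140:160,150:300]),'trayfloor',np.nanmedian(zz[105:125,250:330]))
bar=wood&(zz>.012)&(zz<.032); grip=wood&(zz>.058)
print(np.nanmedian(zz[bar]),np.nanmedian(zz[grip]),bar.sum(),grip.sum())
def rect(m,z,name):
    uv=np.argwhere(m)[:,::-1]; P=onplane('wrist',uv,z,T)[:,:2]
    r=cv2.minAreaRect((P*1000).astype(np.float32)); print(name,np.round(r[0],1),np.round(r[1],1),round(r[2],2)); 
    return P
rect(bar,.021,'bar'); rect(grip,.067,'grip')
W2=W[grip]; print('grip depthmean',W2.mean(0)); W3=W[bar]
# bar long edges direction via fit over silhouette of right part
P=onplane('wrist',np.argwhere(bar)[:,::-1],.021,T); 
print(P.min(0),P.max(0))
tr=roi&False; 
red=(h[...,0]>=8)&(h[...,0]<=14)&(h[...,1]>140); red[:40]=0; red[145:]=0; red[:,:150]=0; red[:,365:]=0
rect(red,.016,'tray')
E
```

```text
table z 0.0009200260073030375 trayfloor 0.006018036613503447
0.022000279753908863 0.06783283336249096 2264 563
bar [612.  289.7] [ 26.7 200.3] 3.79
grip [609.3 329.8] [20.1 39.9] 3.87
grip depthmean [0.60922373 0.32962734 0.06761004]
[0.59341174 0.18999036 0.021     ] [0.63083929 0.38981637 0.021     ]
tray [606.3 302. ] [246.8 116.6] 89.58
```

Run:
```python
from h import *
R=np.array([[1,0,0],[0,-1,0],[0,0,-1.]])
robot.goto((.42,-.03,.31),R); snap('wrist','w2'); print(robot.read_t())
```

```text
3.35
```

View pics/w2.png

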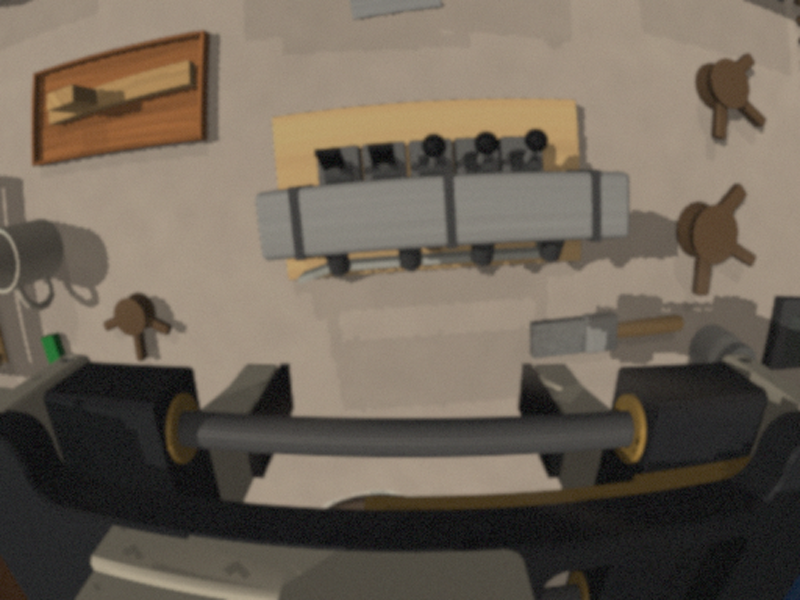

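This view (800x600 px) shows the plywood base with corners near (275,118), (576,100) and (289,279). Two flat square handles sit at the left (333,158) and (383,155), and three round balls at (433,146), (486,143) and (536,140). I'll measure the station pose from the base and duct edges.

Run:
```python
from h import *
z=np.load('w2.npz');p,d,T=z['p'],z['d'],z['T']
W=cloud(p,d,T); zz=W[...,2]
h=cv2.cvtColor(p,cv2.COLOR_RGB2HSV).astype(int)
roi=np.zeros(d.shape,bool); roi[55:185,165:405]=1
ply=roi&(h[...,0]>=14)&(h[...,0]<=24)&(h[...,1]>95)&(abs(zz-.02)<.012)
show((p*ply[...,None]).astype(np.uint8),'plym',(150,40,420,200))
P=onplane('wrist',np.argwhere(ply)[:,::-1],.02,T)
r=cv2.minAreaRect((P[:,:2]*1000).astype(np.float32)); print('ply',r)
duct=roi&(abs(zz-.2)<.006)
duct[:, :160]=0
D=roi.copy(); D[:]=0; D[100:175,160:410]=1; D&=abs(zz-.2)<.008
P=onplane('wrist',np.argwhere(D)[:,::-1],.2,T)
print('duct',cv2.minAreaRect((P[:,:2]*1000).astype(np.float32)),np.nanmedian(zz[D]))
```

```text
ply ((489.9981994628906, -55.38941955566406), (162.8853759765625, 297.9122619628906), 4.242405414581299)
duct ((478.1502990722656, -55.22819519042969), (44.85816192626953, 227.89479064941406), 4.185388565063477) 0.2009681265762222
```

View pics/plym.png

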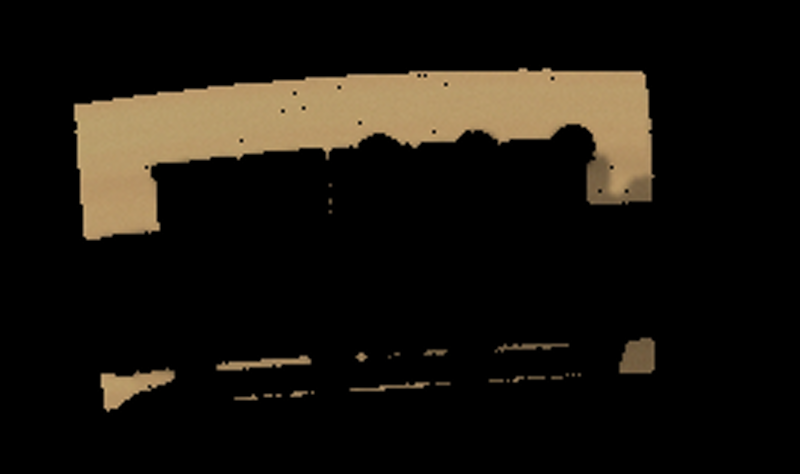

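```bash
cat >> h.py <<'E'
O=np.array([.5073,-.0536]); YAW=np.radians(4.2)
SX=np.array([np.cos(YAW),np.sin(YAW),0]); SY=np.array([-np.sin(YAW),np.cos(YAW),0])
def s2w(x,y,z): return np.array([O[0],O[1],0])+SX*x/1e3+SY*y/1e3+np.array([0,0,z/1e3])
def w2s(P):
    P=np.atleast_2d(P)-np.array([O[0],O[1],0]); return np.stack([P@SX,P@SY,P[:,2]],1)*1e3
E
python3 - <<'E'
from h import *
z=np.load('top0.npz');p,d=z['p'],z['d']
W=cloud(p,d,None,'top'); h=cv2.cvtColor(p,cv2.COLOR_RGB2HSV).astype(int)
for u,v in [(415,295),(575,290),(417,278),(417,312)]:
    print(w2s(onplane('top',[[140+u/4,130+v/4]],.031)).round(1))
show(p,'cast',(235,165,330,220))
# vertebra3, mug extents
zz=W[...,2]
z=np.load('w1.npz');p,d,T=z['p'],z['d'],z['T'];W=cloud(p,d,T)
for nm,(a,b,c,e) in dict(mug=(110,170,215,260)).items():
    q=W[b:e,a:c].reshape(-1,3); q=q[q[:,2]>.03]; print(nm,q.min(0).round(3),q.max(0).round(3))
z=np.load('w2.npz');p,d,T=z['p'],z['d'],z['T'];W=cloud(p,d,T)
q=W[180:235,60:115].reshape(-1,3); q=q[(q[:,2]>.008)]; print('vert3',q.min(0).round(3),q.max(0).round(3))
E
```

```text
[[-61.5 133.5  31. ]]
[[-63.6  -8.6  31. ]]
[[-46.4 131.2  31. ]]
[[-76.8 132.3  31. ]]
mug [0.378 0.343 0.03 ] [0.539 0.47  0.345]
vert3 [0.302 0.025 0.008] [0.46  0.331 0.385]
```

View pics/cast.png

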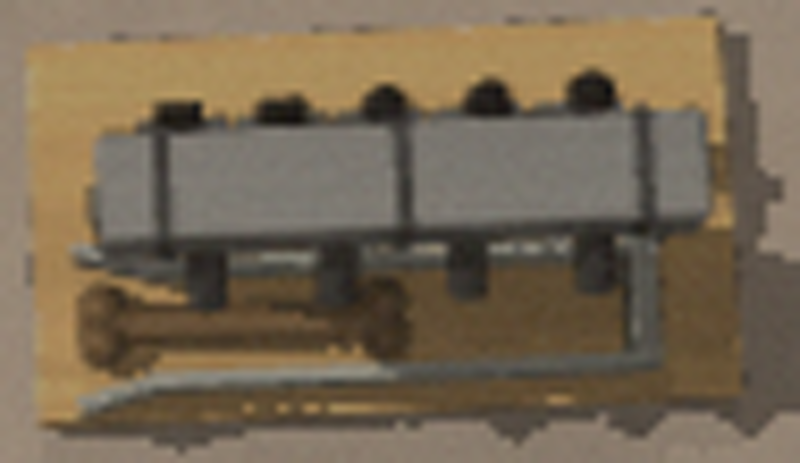

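The enlarged crop (800 px wide) shows the cast from (80,325) to (410,320), with its rear end at the mouth (station y about +133). The two leftmost toggles are flat paddles at (180,115) and (282,110), and the other three are round balls at (385,105), (490,97) and (590,90). Before the stick moves, I'll check the clearance to vertebra3 and the mug.

Run:
```python
from h import *
s=.64
for n,z,pts in [('vert3',.015,[(289,340),(313,362),(267,355),(291,377)]),('mug',.08,[(197,310),(236,310),(217,291),(240,340)])]:
    print(n,onplane('top',np.array(pts)*s,z).round(3)[:,:2].tolist())
print(s2w(-62,153+140,64),s2w(-62,153+200,64),s2w(-62,180,64))
```

```text
vert3 [[0.383, 0.284], [0.334, 0.227], [0.347, 0.332], [0.299, 0.275]]
mug [[0.438, 0.476], [0.44, 0.39], [0.481, 0.435], [0.374, 0.377]]
[0.42400771 0.23407237 0.064     ] [0.41961342 0.29391124 0.064     ] [0.43228363 0.12137584 0.064     ]
```

```bash
cat >> h.py <<'E'
def down(xdir):
    x=np.array(xdir,float); x/=np.linalg.norm(x); z=np.array([0,0,-1.]); return np.stack([x,np.cross(z,x),z],1)
GR=np.array([.6093,.3297]); STX=np.array([.0668,-.9978,0])
E
python3 - <<'E'
from h import *
R=down(-STX)
robot.goto((GR[0],GR[1],.15),R); robot.move_gripper(.6)
robot.servo_line((GR[0],GR[1],.027),speed=.12)
print('pos',robot.read_position(),robot.read_force())
snap('wrist','w3')
robot.move_gripper(0); print(robot.read_grip_width()*88, robot.read_force(), robot.read_t())
E
```

```text
pos [0.60982986 0.33013665 0.0279154 ] [ 1.49062498 -0.14191131  0.06730162]
20.265631449363276 [-1.04672199 -0.16303072  0.51397352] 7.6083
```

View pics/w3.png

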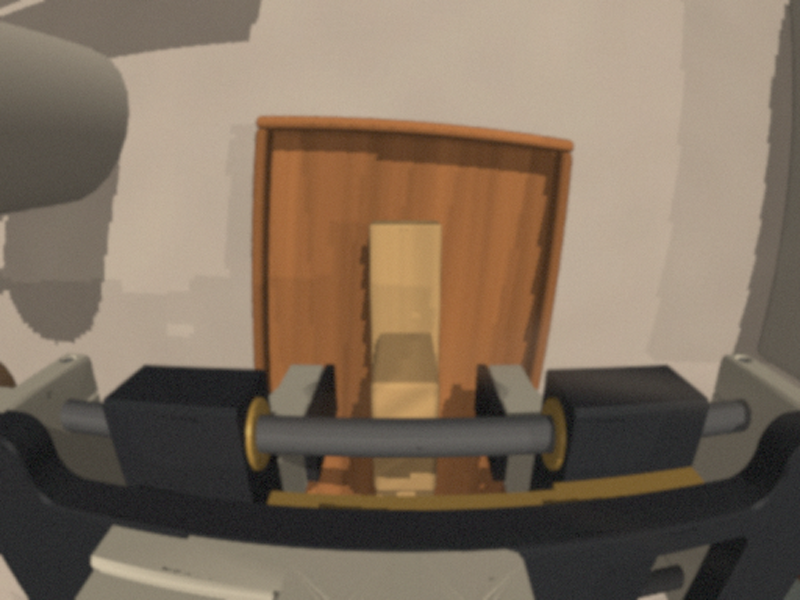

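The grip reads 20.3 mm, which matches the 20 mm block, and the picture shows the block at (404,400) midway between the pads. I'll lift it and carry it to the mouth.

Run:
```python
from h import *
p=robot.read_position()
robot.servo_line((p[0],p[1],.17),speed=.2)
R=down(SY)
robot.goto(s2w(-62,310,160),R)
robot.servo_line(s2w(-62,300,70),speed=.15)
print(w2s(robot.read_position()),robot.read_force(),robot.read_grip_width()*88,robot.read_t())
snap('top','t3',(200,110,345,219)); snap('scene','s3',(150,120,400,308))
```

```text
[[-61.2490817  300.45108469  70.28898343]] [-0.07948152  0.39969456 -1.34492312] 20.125724943154488 10.05
```

View pics/t3.png

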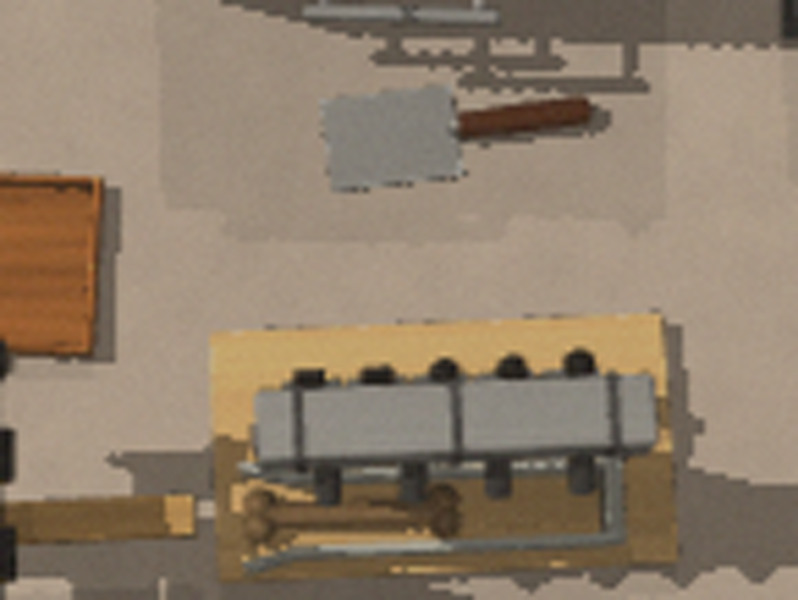

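View pics/s3.png

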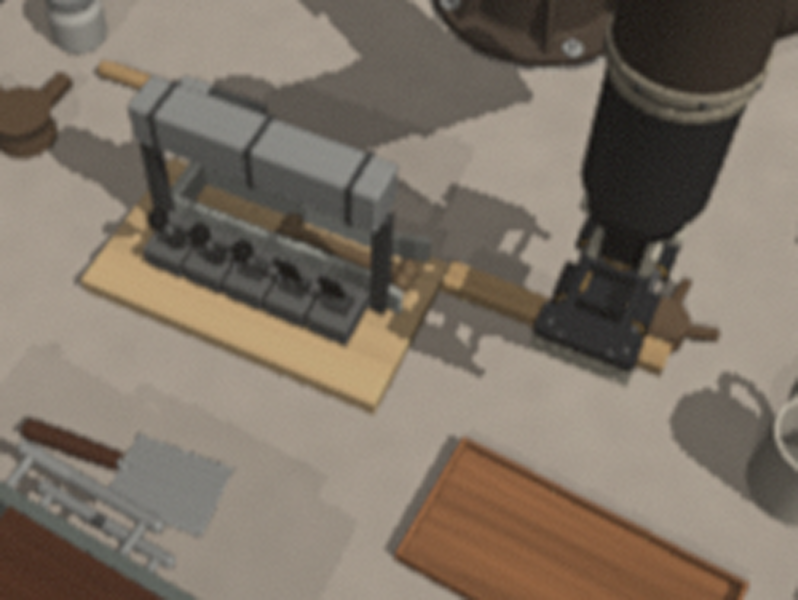

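The stick tip, at (195,513) in the top crop, lines up with the cast's rear at (258,515). Time to lower and push, watching the force.

Run:
```python
from h import *
off=0.0
robot.servo_line(s2w(-62.5,300,46.5),speed=.1); f0=robot.read_force(); print(f0)
robot.servo_line(s2w(-62.5,262,46.5),speed=.08); print(robot.read_force())
for y in (230,200,188): 
    robot.servo_line(s2w(-62.5,y,46.5),speed=.06); print(y,(robot.read_force()-f0).round(1),w2s(robot.read_position()).round(1),robot.read_t())
y=188
while y>172:
    y-=1.5; robot.servo_line(s2w(-62.5,y,46.5),speed=.03); f=(robot.read_force()-f0)
    print(y,f.round(1),w2s(robot.read_position())[0].round(1))
    if np.linalg.norm(f[:2])>8: break
print(robot.read_t(),robot.read_grip_width()*88)
snap('top','t4',(200,110,345,219))
```

```text
[ 0.20456583  0.47483655 -1.97227188]
[ 0.10548952  0.14671062 -0.66662729]
230 [ 0.3 -0.1  1.5] [[-62.6 229.6  46.5]] 11.8417
200 [-0.6 -0.3  0.3] [[-62.6 199.6  46.5]] 12.4917
188 [-0.7 -1.6  0.3] [[-62.7 187.5  46.5]] 12.8417
186.5 [-0.3 -0.8  0.5] [-62.5 186.5  46.5]
185.0 [0.3 0.4 1.1] [-62.4 185.1  46.5]
183.5 [-0.6  0.2  0.2] [-62.5 183.5  46.5]
182.0 [-0.9 -0.   1.3] [-62.5 181.9  46.5]
180.5 [ 0.5  0.1 -0.1] [-62.5 180.4  46.5]
179.0 [-0.2  4.7  1.8] [-62.1 179.5  46.7]
177.5 [-1.3  9.   1.6] [-61.1 179.3  47.1]
14.5917 20.119222274665557
```

View pics/t4.png

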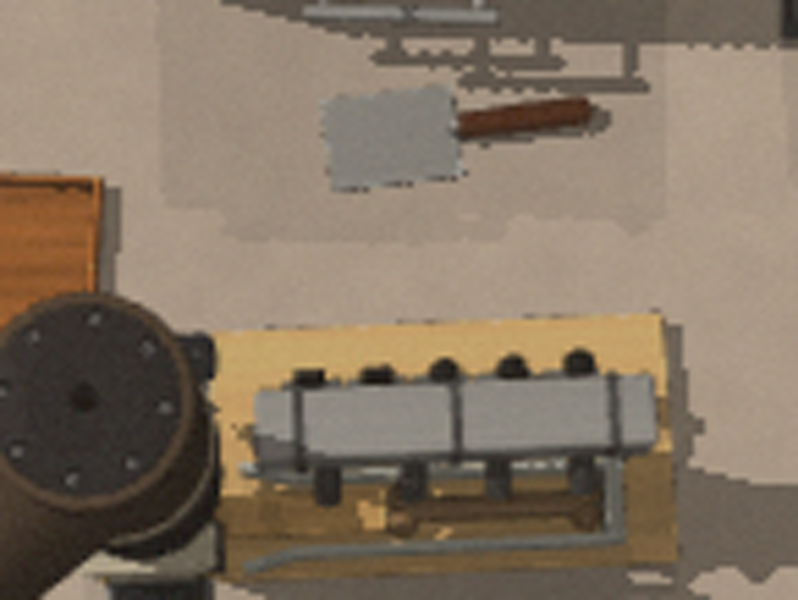

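The force rose to 9 N at station y 179.3 (180 expected), and the picture shows the cast's front at (600,512) touching the stop at (610,512). I'll back out and return the stick.

Run:
```python
from h import *
robot.servo_line(s2w(-62,184,46.5),speed=.05)
robot.servo_line(s2w(-62,300,48),speed=.15)
robot.servo_line(s2w(-62,310,165),speed=.2)
R=down((0,1,0))
robot.goto((.6065,.340,.15),R)
robot.servo_line((.6065,.340,.045),speed=.15); f0=robot.read_force()
z=.032
robot.servo_line((.6065,.340,z),speed=.05)
while z>.024:
    z-=.001; robot.servo_line((.6065,.340,z),speed=.03); f=robot.read_force()-f0; print(round(z,4),robot.read_position()[2].round(4),f.round(1))
    if f[2]>4: break
robot.move_gripper(.6); p=robot.read_position()
robot.servo_line((p[0],p[1],.19),speed=.2)
print(robot.read_t())
snap('wrist','w5'); snap('top','t5',(130,110,345,271))
```

```text
0.031 0.0311 [-1.1 -0.8 -0.3]
0.03 0.03 [-1.6  0.2 -1. ]
0.029 0.0289 [-0.1 -0.1 -0.3]
0.028 0.0279 [ 0.3 -0.4 -0.9]
0.027 0.0271 [-0.7 -1.  -1.2]
0.026 0.027 [-2.5 -1.9  6.6]
21.9
```

View pics/w5.png

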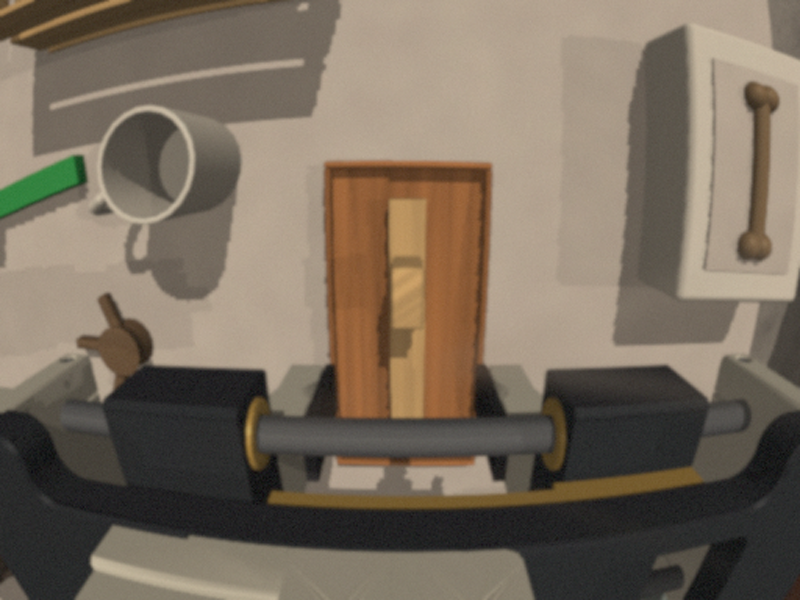

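View pics/t5.png

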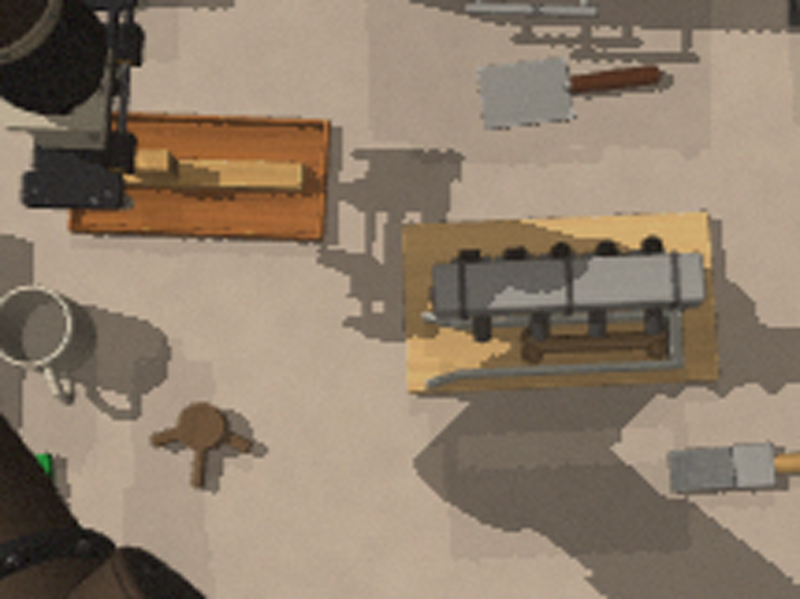

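The stick is back inside the tray in the wrist view (grip at (406,295), clear of the walls). The cast is still home in the top crop, front end at (665,345) against the stop at (677,345). Next is a view from the far side with the gripper shut, after checking the arm's clearance over the duct.

```bash
cat >> h.py <<'E'
def tilt(deg,sgn=1):
    a=np.radians(deg); Z=np.array([0,0,1.]); z=-np.sin(a)*SX-np.cos(a)*Z; x=sgn*(-np.cos(a)*SX+np.sin(a)*Z)
    return np.stack([x,np.cross(z,x),z],1)
E
python3 - <<'E'
from h import *
t0=robot.read_t()
A=[];b=[];Q=[]
D=down((1,0,0))
from scipy.optimize import least_squares
S=[]
for x in (.42,.5,.6,.7):
    for z in (.05,.2,.3):
        q=robot.ik((x,.05,z),D)
        if q is not None: S.append((q,np.array([x,.05,z]),D[:,2]))
for dg in (50,55):
    for p in [(-9,84,85),(40,84,110),(120,20,300),(-9,42,85),(90,63,200)]:
        q=robot.ik(s2w(*p),tilt(dg)); print(dg,p,None if q is None else np.round(q,1))
        if q is not None: S.append((q,s2w(*p),tilt(dg)[:,2]))
def res(v):
    a0,d1,l1,l2,l2b,L,c,r0=v; out=[]
    for q,P,zt in S:
        w=P-L*zt; q=np.radians(q); f=q[1]-q[2]
        r=a0+l1*np.sin(q[1])+l2*np.cos(f)+l2b*np.sin(f); z=d1+l1*np.cos(q[1])-l2*np.sin(f)+l2b*np.cos(f)
        e=np.array([np.cos(q[0]),np.sin(q[0])]); n=np.array([-e[1],e[0]])
        out+=list(r*e+c*n-w[:2])+[z-w[2]]
    return out
s=least_squares(res,[0,.3,.45,.4,0,.25,-.15,0]); print(s.x.round(3),np.abs(s.fun).max()); np.save('kin.npy',s.x)
for q,P,zt in S[-10:]:
    w=w2s(P-s.x[5]*zt)[0]; f=np.radians(q[1]-q[2]); print(w.round(0),'pitch',np.degrees(f).round(0),'j1 ',np.round(q[0],0))
print(robot.read_t()-t0)
E
```

```text
50 (-9, 84, 85) [  17.7   43.2    5.9  -10.5 -101.7 -100.9]
50 (40, 84, 110) [  16.9   45.6   14.7  -10.2 -108.1 -101.4]
50 (120, 20, 300) [  11.8   46.4   40.9   -8.1 -134.  -100.5]
50 (-9, 42, 85) [  14.7   43.4    5.2   -8.1 -101.2  -98.4]
50 (90, 63, 200) [  14.8   45.8   27.5   -9.4 -120.9 -101.7]
55 (-9, 84, 85) [  17.3   46.4    8.8  -11.1 -106.4 -100.8]
55 (40, 84, 110) [  16.5   48.6   17.7  -11.  -113.1 -101.5]
55 (120, 20, 300) [  11.6   49.3   43.9   -9.2 -139.  -101.2]
55 (-9, 42, 85) [  14.4   46.5    8.    -8.7 -105.9  -98.3]
55 (90, 63, 200) [  14.5   48.8   30.6  -10.4 -125.9 -102.1]
[ 0.001  0.195  0.612  0.461 -0.015  0.386 -0.191  0.   ] 0.01885220091886597
[287.  84. 333.] pitch 37.0 j1  18.0
[336.  84. 358.] pitch 31.0 j1  17.0
[416.  20. 548.] pitch 5.0 j1  12.0
[287.  42. 333.] pitch 38.0 j1  15.0
[386.  63. 448.] pitch 18.0 j1  15.0
[307.  84. 306.] pitch 38.0 j1  17.0
[356.  84. 331.] pitch 31.0 j1  17.0
[436.  20. 521.] pitch 5.0 j1  12.0
[307.  42. 306.] pitch 38.0 j1  14.0
[406.  63. 421.] pitch 18.0 j1  15.0
0.0
```

Run:
```python
from h import *
robot.move_gripper(0)
robot.goto(s2w(120,63,260),tilt(55)); print(robot.read_t(),robot.read_grip_width())
p,d,T=snap('wrist','w6')
for y in (84,42,0,-42,-84): print(y,(project('wrist',[s2w(22,y,101.6),s2w(0,y,50)],T)/.64).round(0).tolist())
```

```text
26.4583 0.0040975710638098605
84 [[433.0, 376.0], [429.0, 383.0]]
42 [[379.0, 376.0], [383.0, 383.0]]
0 [[326.0, 375.0], [336.0, 383.0]]
-42 [[275.0, 374.0], [292.0, 382.0]]
-84 [[227.0, 372.0], [249.0, 381.0]]
```

View pics/w6.png

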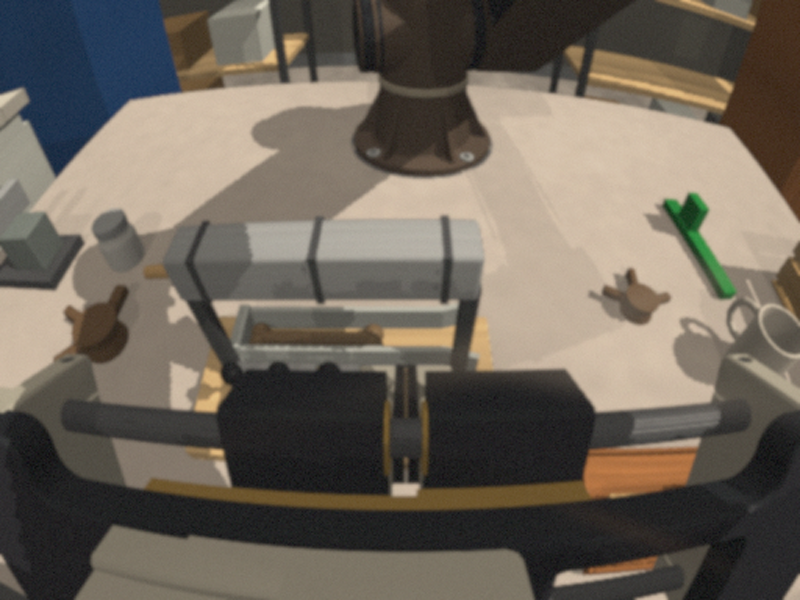

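The balls at (230,372), (279,370) and (328,372) match the predicted toggle positions y = -84, -42 and 0 to about 3 px. So the paddles are at y = 84 and 42, as the earlier top and wrist views showed (flat handles). I'll tip the y = 84 paddle first.

```bash
cat >> h.py <<'E'
def push(y):
    robot.servo_line(s2w(55,y,90),speed=.2); f0=robot.read_force()
    robot.servo_line(s2w(2,y,86),speed=.08); print('mid',(robot.read_force()-f0).round(1),w2s(robot.read_position())[0].round(1))
    x=2
    while x>-18:
        x-=1.5; robot.servo_line(s2w(x,y,86),speed=.04); f=robot.read_force()-f0
        print(x,f.round(1),w2s(robot.read_position())[0].round(1))
        if np.linalg.norm(f)>10: break
    robot.servo_line(s2w(60,y,95),speed=.15); print(robot.read_t())
E
python3 - <<'E'
from h import *
robot.servo_line(s2w(75,81,130),tilt(55),speed=.2)
push(81)
E
```

```text
mid [-0.1 -1.  -1.2] [ 2.3 81.1 86.2]
0.5 [ 0.9 -1.  -0.6] [ 0.7 81.  85.8]
-1.0 [ 0.4  0.  -2. ] [-1.  81.  85.8]
-2.5 [ 0.4 -1.4 -1.3] [-2.6 81.  85.9]
-4.0 [ 0.8 -0.9 -1.7] [-4.1 81.  86.1]
-5.5 [ 0.7 -0.6 -2.4] [-5.6 81.  86.1]
-7.0 [ 0.2 -1.5 -1.8] [-7.1 81.  86.1]
-8.5 [ 0.9 -0.9 -1.6] [-8.6 81.  86.1]
-10.0 [ 1.4 -1.2 -1.7] [-10.  81.  86.]
-11.5 [ 6.2 -0.6 -1.5] [-10.3  81.   85.9]
-13.0 [11.5  0.4 -1.8] [-10.5  81.   85.9]
31.6833
```

Run:
```python
from h import *
push(42)
robot.servo_line(s2w(130,42,200),speed=.25)
robot.goto(s2w(160,-10,330),tilt(40)); print(robot.read_t())
snap('wrist','w7'); snap('scene','s7',(150,100,330,235)); snap('top','t7',(140,110,345,264))
```

```text
mid [-0.3 -0.7  0.4] [ 2.1 42.2 86. ]
0.5 [ 1.2  0.2 -0.9] [ 0.7 42.  85.7]
-1.0 [ 1.8  0.5 -0. ] [-0.9 42.1 85.8]
-2.5 [ 2.5  0.4 -0.6] [-2.6 42.  86.1]
-4.0 [ 1.7  0.2 -0.8] [-4.1 42.  86.1]
-5.5 [ 1.4 -0.1 -0.1] [-5.7 42.  86.1]
-7.0 [ 0.8 -1.  -0.3] [-7.2 42.  86.1]
-8.5 [ 0.4  0.3 -0.2] [-8.6 42.  86.1]
-10.0 [ 2.3 -0.5 -0.4] [-10.   42.   86.1]
-11.5 [7.2 0.7 0.5] [-10.3  42.   85.9]
-13.0 [11.2  1.3  0.8] [-10.6  42.   85.9]
35.9917
37.2833
```

View pics/w7.png

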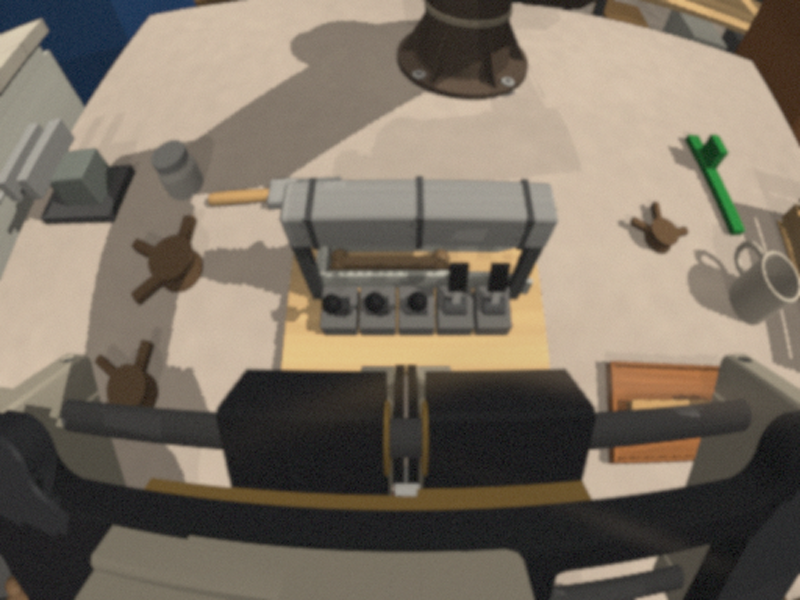

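View pics/s7.png

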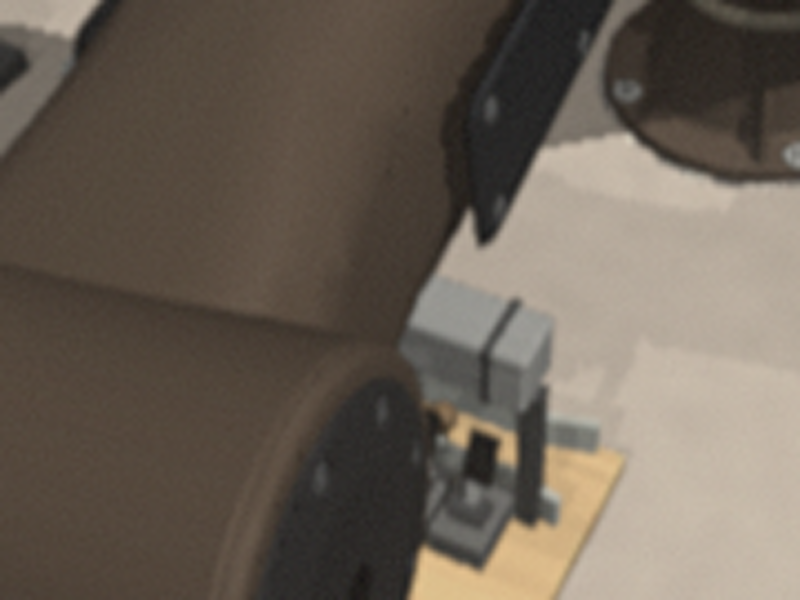

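View pics/t7.png

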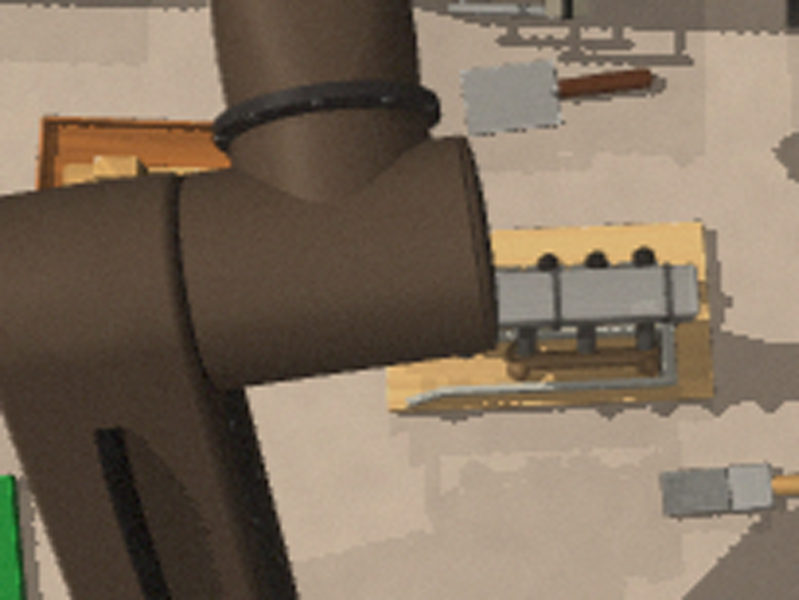

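In the wrist view both paddles, at (458,275) and (498,275), now lean towards the robot. The three balls at (333,303), (375,302) and (417,301) still lean away. I'll check the cast numerically in the top view.

Run:
```python
from h import *
z=np.load('t7.npz');p=z['p']
show(p,'castfin',(260,170,330,222))
print('proj front/rear/stop',project('top',[s2w(-62,-100,31),s2w(-62,40,31),s2w(-62,-100,50)]).round(1))
```

```text
proj front/rear/stop [[309.4 200.9]
 [270.1 202.7]
 [310.  200.2]]
```

View pics/castfin.png

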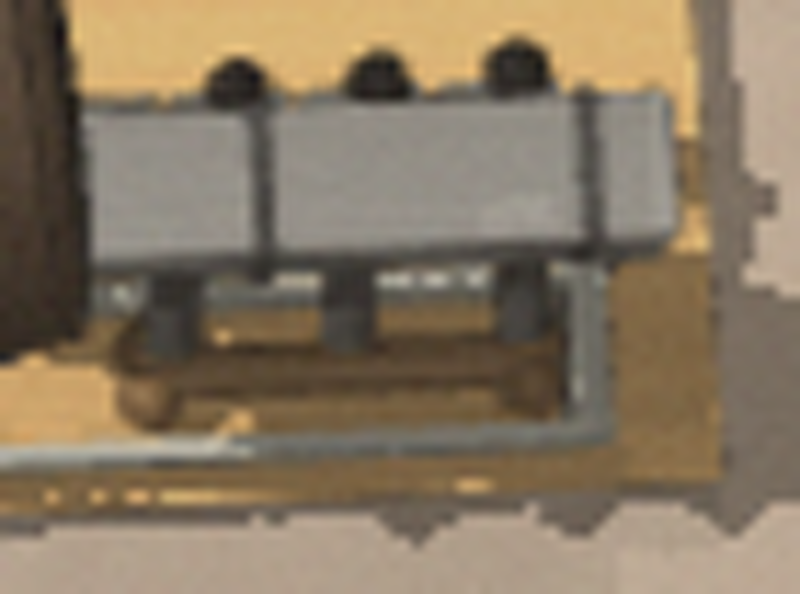

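The cast's front end is at px 309.2 and its rear at 270.3, against 309.4 and 270.1 predicted for fully home. The robot is touching nothing, so I'll hand it in.

Run:
```python
from h import *
robot.job_done(); print('done')
```

```text
the job is handed in; nothing more can be done
done
```

The job is done and handed in, in the order asked, at about 37 s of the 64 s allowed.

- **Cast:** I pushed it home with the wooden stick until the force rose to 9 N. In the last top view its ends lie within 0.2 px (under 1 mm) of the predicted home position.
- **Stick:** it is back in the tray, and the view right after release showed it standing inside, clear of the walls. The arm partly hid it in the final views.
- **Toggles:** I tipped both air paddles over until they met their hard stops, at about 11 N. The last wrist view shows both leaning towards the robot and all three heater balls still leaning away.
- **Everything else:** I saw nothing disturbed in the final views, but I did not measure the bystanders' positions before and after. The green look-alike stick was not touched.

No check failed. The toggle positions agreed with the station pose to about 2 mm.

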